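# Seat a mended cover on the pins of a clamshell bonding jig

## Task

Press the red button of the bonding jig so that its clear lid springs open. Then take the black cover off the sloping drying rack by its orange rib and lower it, level and without forcing it, over the jig's two steel pins until it lies flush on the bed; let go of it there, with the lid left open. Find the pins by sight or touch, as their bar is clamped a little differently every time, and leave the bottles and the cup alone.

Things in the scene. Friction and masses are not known exactly. Their poses are not given: they have to be found in the camera images.
- jig: Fixed grey bonding jig, 245 mm (x) by 190 mm (y), deck 28 mm high. Origin: middle of the bed, at table level; +x towards the lid's hinge (away from the robot at yaw 0), +y along the row of pins; the deck reaches from x = -145 to +100 mm. The bed is two aluminium strips, tops 30 mm above the table, at x = 30 to 65 and -65 to -30 mm.
- bed_middle (a point): Point 30 mm above the jig's origin. Two upright steel pins, 12 mm in diameter, stand 120 mm apart (jig's y = 60 and -60 mm) on one bar, clamped at an unmeasured place from x = -13 to +13 mm (same for both). Pins are straight to 50 mm above the table, then taper to flat tips 7 mm across at 56 mm. A cover resting on the tips stops at 56 mm; on a taper lower, pushed sideways towards the right x.
- release_top (a point): Middle of the top face of the jig's red round release button (30 mm across), 120 mm from the jig's origin on its -x side, 50 mm above the table. Pressed straight down 6 mm with about 5 to 7 N it frees the lid; it springs back.
- lid (a joint): Hinge angle (rad) of the jig's clear, black-framed lid: 0 = shut and latched over the pins, top 73 mm above the table; grows as it opens, stop at 1.75. Once unlatched a spring throws it open in about a second and holds it there.
- lid_hinge (a point): Middle of the lid's hinge line, which runs along the jig's y, 90 mm from the jig's origin on its +x side, 30 mm up. The lid is 178 mm wide and 165 mm from hinge to front edge; keep its swing clear.
- rack: Fixed plywood drying rack, 150 mm (x) by 200 mm (y), whose board slopes at 30 degrees, falling towards its -x side (towards the robot at yaw 0), with a lip there. Origin: middle of its foot, on the table; the middle of the board's face is 62 mm up.
- cover: Loose black plate, 100 (x) by 150 (y) by 8 mm, about 0.22 kg, with an orange grip rib on its middle. Origin: middle of its underside; z points out of the rib side. Two 13.6 mm through holes with 1.5 mm bevels at y = 60 and -60 mm; either way round fits. At the start it lies on the rack, tilted 30 degrees with it, z leaning to the rack's -x side.
- rib (a point): Middle of the cover's orange rib, 25 mm above the cover's underside (along its z). The rib is 50 mm long (cover's x), 22 mm wide (cover's y), and stands from 8 to 42 mm above the underside. Once the cover is seated the pins stick 18 mm out of its top, their sides 54 mm from the rib's middle: open the fingers only part way there.
- black_bottle: Loose bystander: black round bottle, 54 mm across, 100 mm tall. Origin: middle of its foot. Not to be moved (nor tipped over).
- red_tip_bottle: Loose bystander: blue-grey bottle with white collar and red pointed tip, 56 mm across, 122 mm tall. Origin: middle of its foot. Not to be moved (nor tipped over).
- dropper_bottle: Loose bystander: white dropper bottle, 34 mm across, 62 mm tall. Origin: middle of its foot. Not to be moved (nor tipped over).
- mixing_cup: Loose bystander: white open cup, 70 mm across, 70 mm tall. Origin: middle of its foot. Not to be moved (nor tipped over).
Mind the look-alikes: they are no part of the job. Leave any turquoise look-alike of the cover alone.

How it is judged:
By the outcome, as a careful person would: the job done as asked, in the order asked, and still so for the second after the job is handed in, with the robot touching nothing.
It also fails if it takes over 59 s, if anything falls off the work surface, if the arm or the gripper's body presses on something with over 40 N, if the wrist force passes 120 N, or if a joint passes its speed limit or range.

## Robot

A 6-joint arm with a two-finger parallel gripper is mounted at the origin on the work surface. World frame = base frame: x ahead of the robot, y to its left, z up, the work surface at z = 0. Lengths are in mm, angles in rad, forces in N, time in s.
With the tool pointing down it reaches from about 350 to 975 mm from the base axis. Payload 7.1 kg.
Tool frame: the origin (TCP) lies at the very end of the fingers, on their centre line; the grasp point (between the pads) lies 19 mm behind it (ctrl.grip_point_offset is the distance from the TCP to the grasp point, in mm); z points along the fingers, y is the direction in which the jaws open and shut (so a half turn about z gives the same grasp; the last joint's range is limited). The gripper opens to 88 mm and grips with 3 to 60 N. Pads are 20 mm wide; open, the fingers measure 115 mm over their backs; the gripper's body (75 mm by 178 mm) begins 61 mm behind the grasp point.
Start: joints at [-1.345, 0.423, 1.63, -0, 1.089, -0.019], TCP at [151.496, -606.345, 222.675] pointing down, gripper open.
Joint ranges: [-3, 3], [-0.9, 2.11], [0.09, 2.58], [-1.31, 4.45], [0.11, 2.69], [-2.54, 2.54]. Speed limits (rad/s): [2.39, 2.39, 3.01, 3.14, 3.14, 3.14].

## Interface

Orientations are given as a rotation vector (axis times angle).
In Python, from workcell import ctrl gives the robot as it stands.
- The arm moves only by the tool move_arm, never from a script. Its argument "increments" is one flat list of numbers, 5 for each row, row after row: the closure in counts, from 0 (fully open) to 255 (shut), then the shift along the tool's x, y, z in mm, then the turn about the tool's z in degrees. In form: [grip, dx, dy, dz, yaw, grip, dx, dy, dz, yaw, ...]. A call has 1 to 12 rows; each row is the pose to reach, as a shift and turn from the pose measured when the call began, along the tool's axes at that moment; what a row does not reach only later rows make up. A row lasts 1/8 s, in which the tool goes at most 62.5 mm and 10.7 degrees, less where a joint would pass 70% of its speed; a pose out of reach is approached as far as the arm can. A call with a gripper value outside its range is refused whole. The fingers move at their own pace and stop on an object; the grip force is fixed at half the most. Time passes only in rows, so rows that repeat a pose let the fingers close. It gives the time, the measured TCP pose, the force and the opening at its end, in the units of the state.
- ctrl.get_obs(): the state, without advancing time (a new reading comes with each control period).
- ctrl.get_image(name): name is "scene" or "top" or "wrist"; returns a dict with "frame" (400x640x3 uint8, red, green, blue), "vertical_fov" (degrees; the focal length in pixels is half the picture's height over the tangent of half this angle, whatever the lens; pixels are square), "cx", "cy" (the principal point, pixels), "pose" (4x4, takes a point from camera to world coordinates); the wrist camera has in their place "mount" (4x4, takes a point from camera to tool coordinates, whose origin is the TCP and whose axes are the flange's). Camera axes: x right, y down, z forward; pixel columns grow to the right and rows downward; lengths in mm; the calibration is good to about 2 mm. The wrist camera is an equidistant fisheye: a pixel r from the principal point sees the ray r / f radians off the axis. A picture is of the moment at which its call begins: read the wrist's pose just before it. There is no depth.
- ctrl.close_job(): hands the job in, once; it reports no verdict.
The state is a dict: "t": time; "qpos": joint angles; "qvel": joint speeds; "joint_torque": joint torques, N m; "ee_pos": TCP position; "orientation": TCP orientation; "ft_force": force on the tool from outside, world axes, zero at the start; "moment": the same for the moment, N m; "width": finger opening in mm.
Only numpy, scipy, OpenCV 4.12 (cv2) and the standard library are available. Lean on these libraries where they do the work, as an engineer would, in place of code of your own. Each camera call takes 0.05 s, during which the arm holds its last target.

## Working session

There is one attempt and no reset: what is moved stays moved. The work goes in short steps, Python scripts to look and compute and a tool call to move; the robot and the scene stay as the last step left them, time stands still between calls to the robot, and variables do not carry over. Pictures are saved under pics/ and viewed, and the job is handed in when it is done.

Besides the shell and the picture viewer there is one more tool, called after "Request:" as name(argument=value, ...), one argument or row to a line, values as JSON. move_arm: Moves the arm, as the interface text tells. Its arguments: {"type":"object","properties":{"increments":{"type":"array","items":{"type":"number"}}},"required":["increments"]}

```bash
ls; mkdir -p pics; cat > h.py <<'E'
import numpy as np, cv2
from workcell import ctrl
from scipy.spatial.transform import Rotation as R
def grab(n,fn):
    o=ctrl.get_obs(); im=ctrl.get_image(n); cv2.imwrite('pics/'+fn+'.png',im['frame'][:,:,::-1])
    np.savez('pics/'+fn+'.npz',frame=im['frame'],fov=im['vertical_fov'],cx=im['cx'],cy=im['cy'],
      P=(im['pose'] if 'pose' in im else T(o)@np.array(im['mount'])),fish=('pose' not in im))
    return load(fn)
def T(o):
    M=np.eye(4);M[:3,:3]=R.from_rotvec(o['orientation']).as_matrix();M[:3,3]=o['ee_pos'];return M
def load(fn):
    return dict(np.load('pics/'+fn+'.npz'))
def ray(d,u,v):
    f=200/np.tan(np.radians(float(d['fov']))/2); x=np.array([u-d['cx'],v-d['cy']],float)
    if d['fish']:
        r=np.hypot(*x);th=r/f; c=np.array([*(x/max(r,1e-9)*np.sin(th)),np.cos(th)])
    else: c=np.array([x[0]/f,x[1]/f,1.]);c/=np.linalg.norm(c)
    return d['P'][:3,3], d['P'][:3,:3]@c
def onz(d,u,v,z):
    o,r=ray(d,u,v); return o+r*(z-o[2])/r[2]
def tri(d1,p1,d2,p2):
    A=np.zeros((3,3));b=np.zeros(3)
    for d,p in((d1,p1),(d2,p2)):
        o,r=ray(d,*p);M=np.eye(3)-np.outer(r,r);A+=M;b+=M@o
    return np.linalg.solve(A,b)
def proj(d,X):
    f=200/np.tan(np.radians(float(d['fov']))/2)
    c=np.linalg.inv(d['P'])@np.append(X,1);c=c[:3]
    if d['fish']:
        th=np.arctan2(np.hypot(c[0],c[1]),c[2]);return np.array([d['cx'],d['cy']])+f*th*c[:2]/np.hypot(c[0],c[1])
    return np.array([d['cx'],d['cy']])+f*c[:2]/c[2]
E
python3 - <<'E'
from h import *
for n in('scene','top','wrist'):
    d=grab(n,n+'0');print(n,d['P'].round(3),d['fov'],d['cx'],d['cy'])
print(ctrl.get_obs())
E
```

```text
pics
scene [[ 4.28000e-01  5.11000e-01 -7.46000e-01  1.11029e+03]
 [ 9.03000e-01 -2.21000e-01  3.67000e-01 -2.20292e+02]
 [ 2.30000e-02 -8.31000e-01 -5.56000e-01  5.35832e+02]
 [ 0.00000e+00  0.00000e+00  0.00000e+00  1.00000e+00]] 53.42328221980621 318.99214035972483 200.3983028786233
top [[ 5.000000e-03 -9.990000e-01  4.700000e-02  4.518300e+02]
 [-1.000000e+00 -5.000000e-03  5.000000e-03  8.895600e+01]
 [-5.000000e-03 -4.700000e-02 -9.990000e-01  1.204735e+03]
 [ 0.000000e+00  0.000000e+00  0.000000e+00  1.000000e+00]] 42.82902934051746 308.6297993427305 206.23471908588905
wrist [[ 2.41000e-01 -9.35000e-01 -2.60000e-01  2.23680e+02]
 [-9.70000e-01 -2.32000e-01 -6.40000e-02 -5.87223e+02]
 [-0.00000e+00  2.68000e-01 -9.63000e-01  3.83709e+02]
 [ 0.00000e+00  0.00000e+00  0.00000e+00  1.00000e+00]] 65.70646984690485 324.91129218422884 203.51136838319368
{'t': 0.15, 'qpos': array([-1.34504307e+00,  4.23688457e-01,  1.63050799e+00, -3.15766737e-05,
        1.08863494e+00, -1.90073243e-02]), 'qvel': array([ 0.00026242, -0.00050129, -0.00308893, -0.00071109, -0.00140543,
       -0.00071752]), 'joint_torque': array([ 9.89392756e-04, -5.44985569e+01, -2.73919970e+01,  6.44080318e-02,
        2.04236613e-02, -4.11146846e-05]), 'ee_pos': array([ 151.36457537, -605.93339677,  222.06836306]), 'orientation': array([-3.11687343e+00, -3.83382839e-01,  2.44385484e-04]), 'ft_force': array([0.05989179, 0.48919832, 0.58039492]), 'moment': array([0.00988914, 0.05060279, 0.02561131]), 'width': 87.93007877551136}
```

View pics/scene0.png

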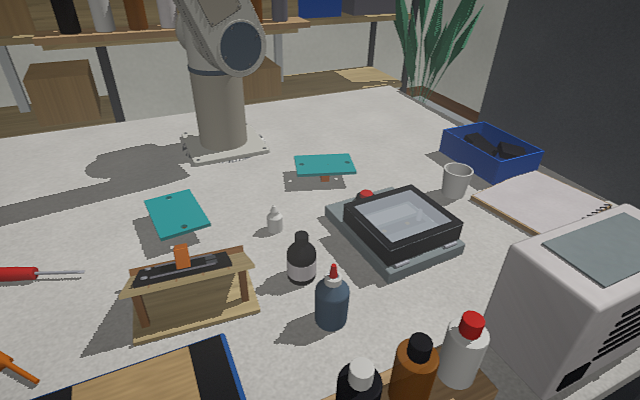

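View pics/top0.png

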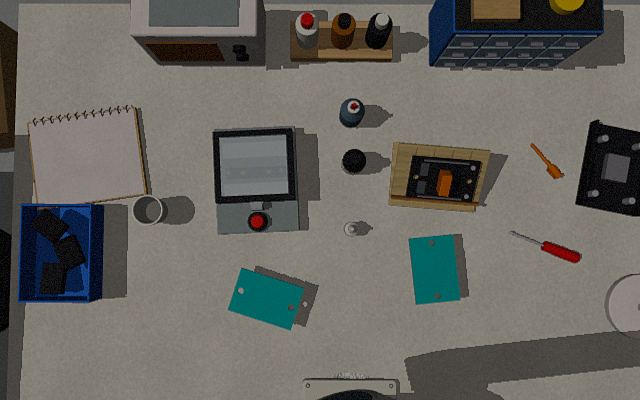

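View pics/wrist0.png

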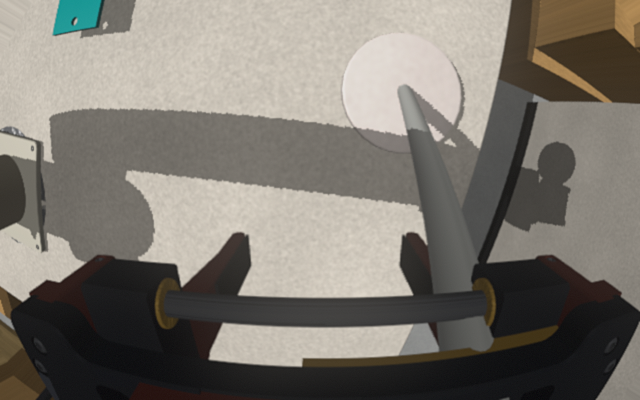

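```bash
python3 - <<'E'
import cv2,numpy as np
im=cv2.imread('pics/top0.png')
a=cv2.resize(im[115:245,195:315],None,fx=5,fy=4.4,interpolation=cv2.INTER_CUBIC)[:560]
a=cv2.resize(im[120:240,200:310],None,fx=5,fy=5,interpolation=cv2.INTER_CUBIC)
cv2.imwrite('pics/cj.png',a)
cv2.imwrite('pics/cr.png',cv2.resize(im[130:220,380:500],None,fx=6,fy=6,interpolation=cv2.INTER_CUBIC))
s=cv2.imread('pics/scene0.png')
cv2.imwrite('pics/cs.png',cv2.resize(s[230:350,110:270],None,fx=5,fy=5,interpolation=cv2.INTER_CUBIC))
E
```

```text
(no output)
```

View pics/cj.png

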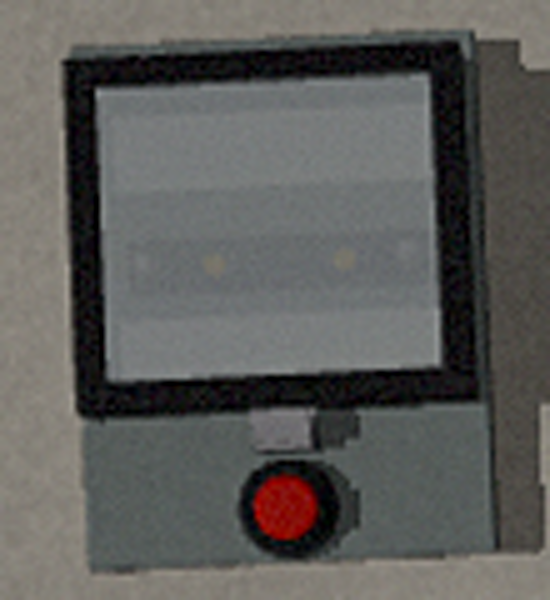

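View pics/cr.png

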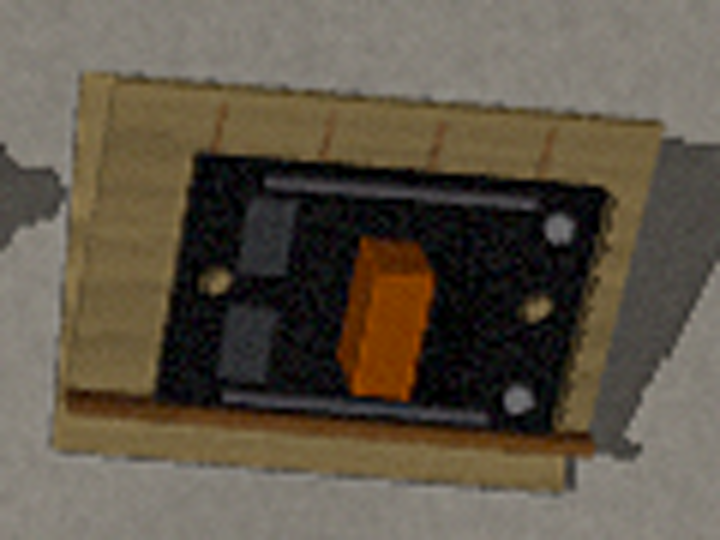

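View pics/cs.png

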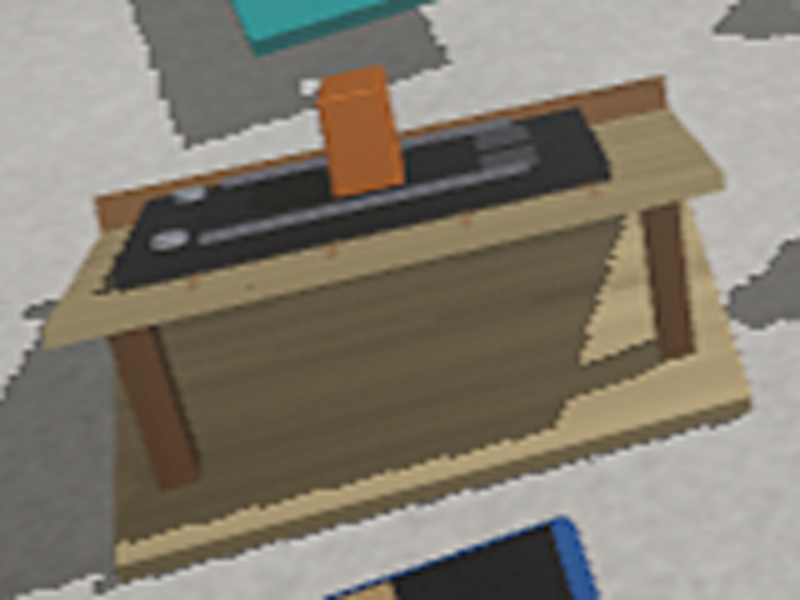

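```bash
python3 - <<'E'
from h import *
t=load('top0');s=load('scene0');w=load('wrist0')
def red(d,box,lo=(0,150,90),hi=(6,255,255)):
    h=cv2.cvtColor(d['frame'],cv2.COLOR_RGB2HSV);m=cv2.inRange(h,lo,hi);z=np.zeros_like(m);x0,y0,x1,y1=box;z[y0:y1,x0:x1]=m[y0:y1,x0:x1]
    M=cv2.moments(z,True);return M['m10']/M['m00'],M['m01']/M['m00'],M['m00']
b=red(t,(240,200,275,240));print('button',b,onz(t,b[0],b[1],50))
bs=red(s,(350,180,380,205));print(bs,tri(t,b[:2],s,bs[:2]))
for u,v in((90,570),(497,548),(72,47),(473,32)):
    print('jigcorner',onz(t,200+u/5,120+v/5,28).round(1))
for u,v in((140,265),(408,250)): print('pin?',onz(t,200+u/5,120+v/5,50).round(1))
# cover
c=lambda u,v:(380+u/6,130+v/6)
for n,p in dict(TL=(195,152),TR=(610,187),BR=(560,435),BL=(160,402),hL=(215,282),hR=(537,308)).items():
    print(n,np.round(c(*p),1),onz(t,*c(*p),62).round(1))
# rib top face corner
for p in ((350,395),(412,400),(433,268),(375,275)): print('rib',onz(t,*c(*p),95).round(1))
o=ctrl.get_obs();print(T(o).round(3));im=ctrl.get_image('wrist');print(np.round(im['mount'],3))
for n,p in dict(bb=(353,160),rt=(352,112),dr=(351,229),cup=(148,209),tq1=(265,298),tq2=(435,269)).items(): print(n,onz(t,*p,60).round(0))
for p in ((233,268),(303,285),(290,330),(229,308),(410,236),(458,236),(461,300),(415,304)):print('tq',onz(t,*p,50).round(0))
E
```

```text
button (256.4594594594595, 221.32432432432432, 111.0) [471.46923449 212.82630788  50.        ]
(366.1587301587302, 192.66666666666666, 63.0) [471.63815059 213.16254854  49.39521008]
jigcorner [442.2 303.6  28. ]
jigcorner [453.3 116.   28. ]
jigcorner [685.3 315.4  28. ]
jigcorner [693.2 128.6  28. ]
pin? [581.1 278.7  50. ]
pin? [588.5 156.8  50. ]
TL [412.5 155.3] [ 621.7 -138.5   62. ]
TR [481.7 161.2] [ 609.2 -293.8   62. ]
BR [473.3 202.5] [ 516.  -274.2   62. ]
BL [406.7 197. ] [ 527.6 -125.    62. ]
hL [415.8 177. ] [ 572.7 -145.8   62. ]
hR [469.5 181.3] [ 563.5 -266.1   62. ]
rib [ 528.3 -187.7   95. ]
rib [ 526.6 -210.2   95. ]
rib [ 574.7 -218.2   95. ]
rib [ 572.1 -197.1   95. ]
[[ 9.70000e-01  2.42000e-01 -0.00000e+00  1.51365e+02]
 [ 2.42000e-01 -9.70000e-01  1.00000e-03 -6.05933e+02]
 [-0.00000e+00 -1.00000e-03 -1.00000e+00  2.22068e+02]
 [ 0.00000e+00  0.00000e+00  0.00000e+00  1.00000e+00]]
[[-1.00000e-03 -9.63000e-01 -2.68000e-01  7.46660e+01]
 [ 1.00000e+00 -1.00000e-03  1.00000e-03 -7.94000e-01]
 [-1.00000e-03 -2.68000e-01  9.63000e-01 -1.61715e+02]
 [ 0.00000e+00  0.00000e+00  0.00000e+00  1.00000e+00]]
bb [611.  -5.  60.]
rt [720.  -2.  60.]
dr [455.  -0.  60.]
cup [498. 456.  60.]
tq1 [301. 191.  60.]
tq2 [ 367. -188.   60.]
tq [366. 265.  50.]
tq [329. 107.  50.]
tq [228. 135.  50.]
tq [276. 273.  50.]
tq [ 440. -134.   50.]
tq [ 441. -243.   50.]
tq [ 297. -248.   50.]
tq [ 288. -145.   50.]
```

Candidates for the cover:
- black plate with orange rib on the rack, top (444,180): **chosen**
- turquoise plates at top (265,298) and (435,269): look-alikes
- black blocks in the blue bin, top (60,250)
- black device at top (615,165)

Candidates for the button:
- red disc on the jig, top (257,221): **chosen**, confirmed by the crop
- red cap at (307,20)
- red tip at (353,106)
- red screwdriver at (562,251)

The jig crop shows the button at crop (285,507) in front of the latch. The rack crop shows the rib at crop (392,334).

Request:
move_arm(
  increments=[255, 364, -225, 0, 11, 255, 364, -225, 0, 11, 255, 364, -225, 0, 11, 255, 364, -225, 0, 11, 255, 364, -225, 0, 11, 255, 364, -225, 0, 11, 255, 364, -225, 0, 11, 255, 506, -717, 0, 11, 255, 506, -717, 0, 11, 255, 506, -717, 0, 11, 255, 506, -717, 0, 11, 255, 506, -717, 0, 11],
)

```text
t: 1.7
ee_pos: [461.2, 14.7, 222.9]
orientation: [-3.14, -0.083, -0.001]
ft_force: [0.9, -0.2, -1.0]
width: 0.7
```

Request:
move_arm(
  increments=[255, 18, -197, 0, 0, 255, 18, -197, 60, 0, 255, 18, -197, 110, 0, 255, 18, -197, 150, 0, 255, 18, -197, 160, 0, 255, 18, -197, 160, 0],
)

```text
t: 2.45
ee_pos: [467.0, 212.4, 60.9]
orientation: [3.139, 0.085, -0.007]
ft_force: [0.2, -0.2, 0.8]
width: 0.6
```

```bash
python3 - <<'E'
from h import *
o=ctrl.get_obs();print(o['ee_pos'],o['ft_force'])
d=grab('wrist','w1');
for X in((471.5,213,50),): print(proj(d,np.array(X)))
E
```

```text
[466.95946157 212.42543601  60.89302577] [ 0.20371975 -0.1688525   0.76468615]
[325.91448113 238.73287715]
```

View pics/w1.png

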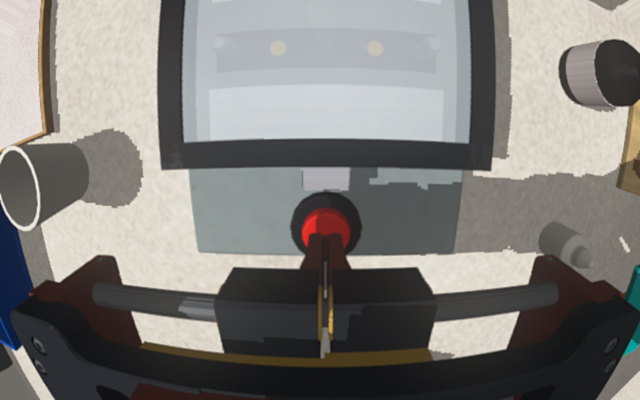

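The wrist picture shows the red button centred at (326,228), directly under the closed fingers, with the lid still shut behind it. I'll press it.

Request:
move_arm(
  increments=[255, 2, 0, 6, 0, 255, 2, 0, 11, 0, 255, 2, 0, 15, 0, 255, 2, 0, 18, 0, 255, 2, 0, 18, 0],
)

```text
t: 3.12
ee_pos: [470.9, 212.3, 44.9]
orientation: [-3.14, -0.084, 0.001]
ft_force: [1.6, -3.1, 4.7]
width: 0.4
```

```bash
python3 - <<'E'
from h import *
o=ctrl.get_obs();print(o['ee_pos'],o['ft_force'])
d=grab('wrist','w2')
E
```

```text
[470.89723378 212.34168288  44.85964413] [ 1.60554027 -3.05566191  4.67371474]
```

View pics/w2.png

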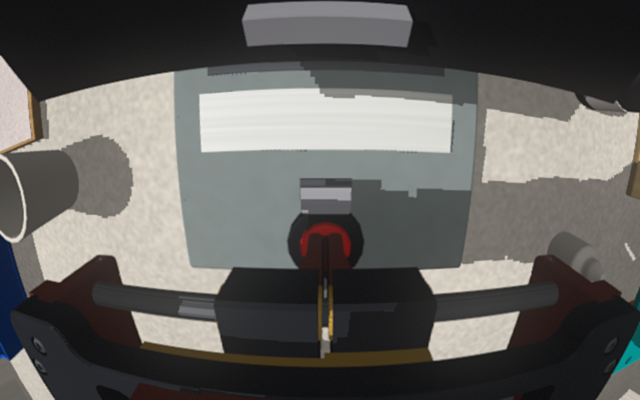

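Pressed: the lid is swinging up, with its black frame at the top of the picture. I'll retract upwards and look at the pins.

Request:
move_arm(
  increments=[255, 0, 0, -40, 0, 255, 0, 0, -90, 0, 255, 0, 0, -120, 0, 255, 30, 0, -130, 0, 255, 30, 0, -130, 0, 255, 30, 0, -130, 0, 255, 30, 0, -130, 0, 255, 30, 0, -130, 0],
)

```text
t: 4.18
ee_pos: [500.0, 213.9, 174.2]
orientation: [3.14, 0.084, -0.003]
ft_force: [-0.2, 0.6, 0.3]
width: 0.4
```

```bash
python3 - <<'E'
from h import *
o=ctrl.get_obs();print(o['ee_pos'],o['ft_force'],o['qvel'].max())
d=grab('wrist','w3');grab('top','t3');grab('scene','s3')
a=cv2.imread('pics/t3.png');cv2.imwrite('pics/t3c.png',cv2.resize(a[110:240,190:320],None,fx=4.5,fy=4.5,interpolation=cv2.INTER_CUBIC))
E
```

```text
[500.00312377 213.86410989 174.23536421] [-0.21414695  0.62846869  0.33276573] 0.00017301246473545536
```

View pics/w3.png

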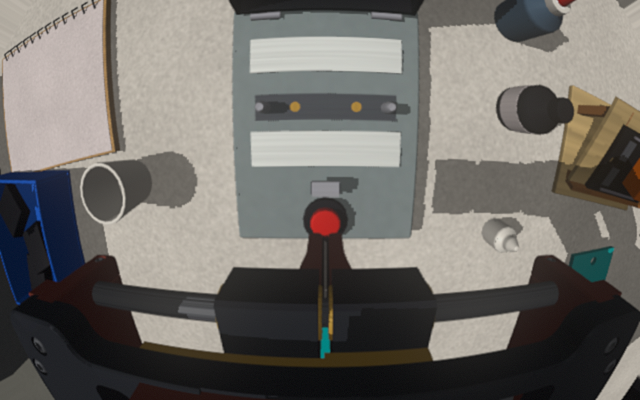

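View pics/s3.png

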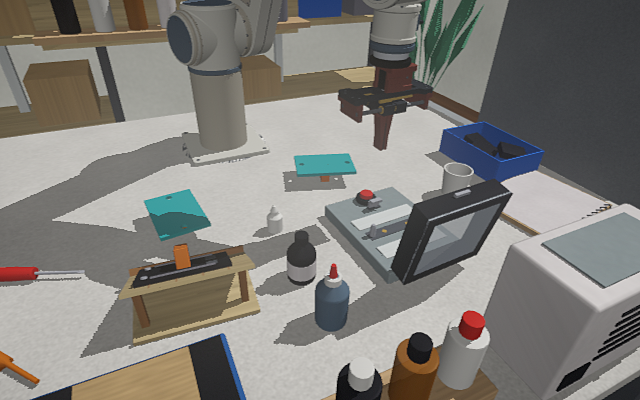

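View pics/t3c.png

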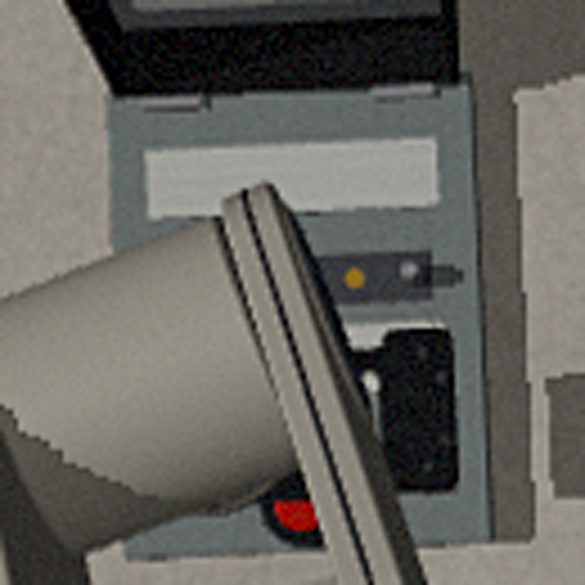

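```bash
python3 - <<'E'
from h import *
d=load('w3');a=cv2.imread('pics/w3.png');cv2.imwrite('pics/w3c.png',cv2.resize(a[85:130,240:410],None,fx=4.7,fy=4.7,interpolation=cv2.INTER_CUBIC))
cv2.imwrite('pics/w3d.png',cv2.resize(a[0:245,225:425],None,fx=2.4,fy=2.4,interpolation=cv2.INTER_CUBIC))
E
```

```text
(no output)
```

View pics/w3c.png

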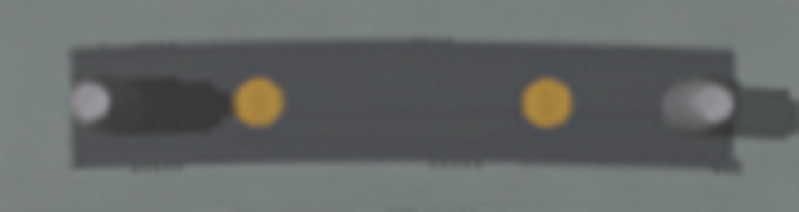

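View pics/w3d.png

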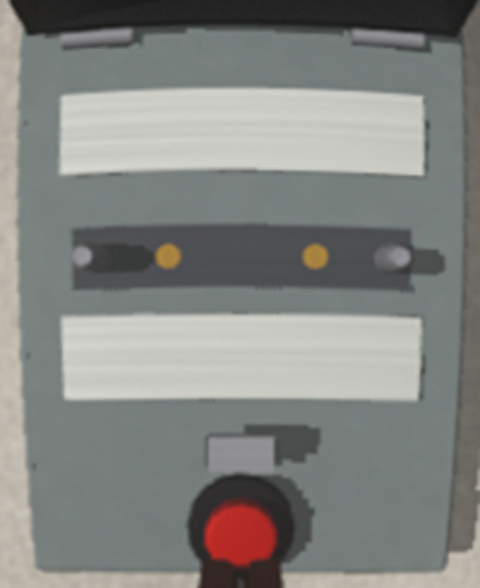

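```bash
python3 - <<'E'
from h import *
d=load('w3')
A=onz(d,259.0,106.1,56);B=onz(d,391.3,106.1,56);print(A,B,np.linalg.norm(A-B),(A+B)/2, np.degrees(np.arctan2(B[0]-A[0],A[1]-B[1])))
f=lambda u,v:((u+.5)/2.4-.5+225,(v+.5)/2.4-.5)
for p in ((60,95),(423,95),(60,175),(424,175),(62,317),(421,317),(64,400),(420,400)): print(onz(d,*f(*p),30).round(1))
E
```

```text
[584.5020763  278.64763872  56.        ] [590.78328983 159.39518258  56.        ] 119.41776223729192 [587.64268307 219.02141065  56.        ] 3.0150722159547287
[654.4 297.5  30. ]
[662.4 147.5  30. ]
[619.4 295.3  30. ]
[627.3 145.6  30. ]
[559.5 292.   30. ]
[567.4 142.9  30. ]
[524.4 290.7  30. ]
[532.3 140.2  30. ]
```

Lid is fully open. In the crop the pin tips are at (91,101) and (713,101), which puts them at (584.5,278.6) and (590.8,159.4), yaw 3.0°, about 6 mm on the jig's -x side. Next I'll look at the rack.

Request:
move_arm(
  increments=[110, -32, 413, -66, 7.5, 110, -32, 413, -66, 7.5, 110, -32, 413, -66, 7.5, 110, -32, 413, -66, 7.5, 110, -32, 413, -66, 7.5, 110, -32, 413, -66, 7.5, 110, -32, 413, -66, 7.5, 110, -32, 413, -66, 7.5, 110, -32, 413, -66, 7.5],
)

```text
t: 5.45
ee_pos: [490.3, -199.6, 240.3]
orientation: [-3.139, 0.122, 0.003]
ft_force: [-1.0, 0.5, -0.3]
width: 50.0
```

```bash
python3 - <<'E'
from h import *
o=ctrl.get_obs();print(o['ee_pos'],o['ft_force'],o['width'],T(o)[:3,:2].round(4).tolist())
d=grab('wrist','w4')
E
```

```text
[ 490.33971672 -199.59370031  240.31914113] [-0.98898859  0.47602061 -0.33716981] 49.96630994233281 [[0.997, -0.0779], [-0.0779, -0.997], [-0.0018, -0.0005]]
```

View pics/w4.png

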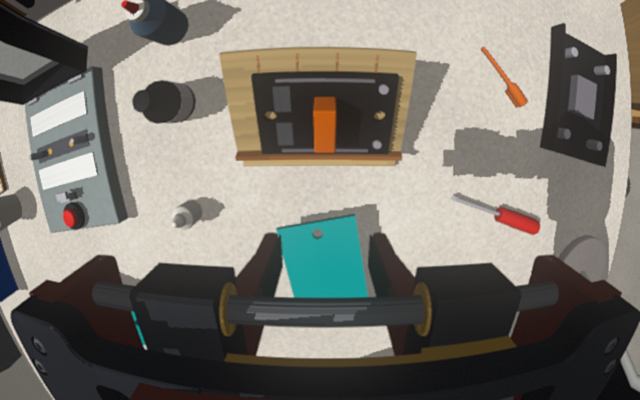

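```bash
python3 - <<'E'
from h import *
a=cv2.imread('pics/w4.png');cv2.imwrite('pics/w4c.png',cv2.resize(a[55:170,235:415],None,fx=4.4,fy=4.4,interpolation=cv2.INTER_CUBIC))
E
```

```text
(no output)
```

View pics/w4c.png

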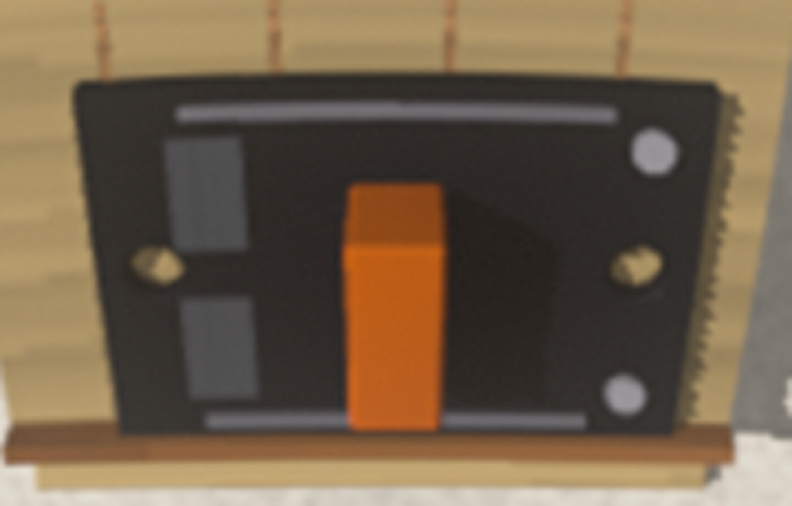

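```bash
cat > fit.py <<'E'
from h import *
from scipy.optimize import least_squares
d=load('w4')
f=lambda u,v:np.array([(u+.5)/4.4-.5+235,(v+.5)/4.4-.5+55])
obs=[((25,11,42),(343,247)),((25,-11,42),(445,247)),((-25,11,42),(347,430)),((-25,-11,42),(440,430)),
 ((0,60,8),(159,265)),((0,-60,8),(637,265)),((50,75,8),(75,85)),((50,-75,8),(718,85))]
def pose(p): return R.from_euler('ZYX',[p[3],p[4],0],degrees=True).as_matrix(),p[:3]
def res(p):
    M,t=pose(p); return np.concatenate([proj(d,M@np.array(X)+t)-f(*u) for X,u in obs])
r=least_squares(res,[560,-205,62,-4.4,-30]);print(r.x.round(2),r.fun.round(1))
M,t=pose(r.x)
for c in(25,31,33): print(c,(M@[0,0,c]+t).round(1))
E
python3 fit.py
```

```text
[ 574.25 -204.77   54.02   -4.67  -31.92] [ 0.3 -0.4  0.3 -0.4  0.5 -1.   0.2 -1.  -0.9  0.3 -0.2  0.5 -0.9  0.9
  0.6  1.2]
25 [ 561.1 -203.7   75.2]
31 [ 557.9 -203.4   80.3]
33 [ 556.9 -203.3   82. ]
```

Request:
move_arm(
  increments=[110, 50, -1.5, 20, 0, 110, 66.3, -1.5, 70, 0, 110, 66.3, -1.5, 120, 0, 110, 66.3, -1.5, 140, 0, 110, 66.3, -1.5, 140, 0, 110, 66.3, -1.5, 140, 0],
)

```text
t: 6.25
ee_pos: [557.1, -201.9, 101.1]
orientation: [-3.139, 0.119, 0.001]
ft_force: [-0.3, -0.2, 0.1]
width: 50.1
```

```bash
python3 - <<'E'
from h import *
o=ctrl.get_obs();print(o['ee_pos'],o['ft_force'],o['width'],T(o)[:3,:2].round(4).tolist())
d=grab('wrist','w5')
E
```

```text
[ 557.12312833 -201.88891336  101.08335939] [-0.30710015 -0.15847564  0.14473368] 50.068507000714845 [[0.9971, -0.0755], [-0.0755, -0.9971], [-0.0008, -0.0002]]
```

View pics/w5.png

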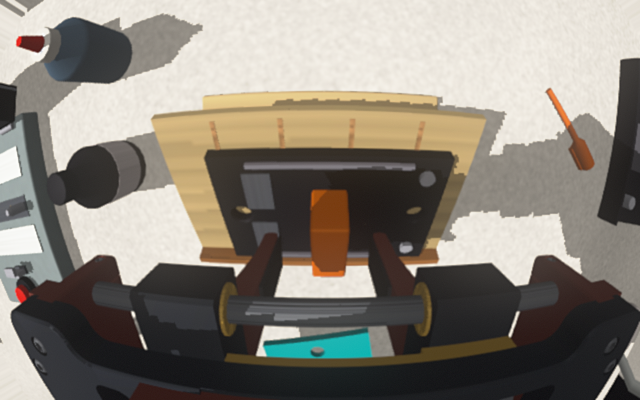

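The rib at (330,235) lies between the fingers. I'll shift 1.4 mm sideways, descend and grip.

Request:
move_arm(
  increments=[110, -0.5, 1.4, 20, 0, 110, -0.5, 1.4, 30, 0, 110, -0.5, 1.4, 37, 0, 110, -0.5, 1.4, 37, 0, 170, -0.5, 1.4, 37, 0, 255, -0.5, 1.4, 37, 0, 255, -0.5, 1.4, 37, 0, 255, -0.5, 1.4, 37, 0, 255, -0.5, 1.4, 37, 0],
)

```text
t: 7.42
ee_pos: [556.6, -203.7, 64.4]
orientation: [3.139, -0.119, -0.0]
ft_force: [-2.0, -0.9, 1.0]
width: 21.7
```

Gripped, at 21.7 mm. Lifting.

Request:
move_arm(
  increments=[255, 0, 0, -8, 0, 255, 0, 0, -20, 0, 255, 0, 0, -45, 0, 255, 0, 0, -80, 0, 255, 0, 0, -110, 0, 255, 0, 0, -120, 0, 255, 0, 0, -120, 0],
)

```text
t: 8.3
ee_pos: [556.9, -203.7, 185.0]
orientation: [3.139, -0.119, 0.002]
ft_force: [-0.5, -0.3, -2.9]
width: 22.0
```

```bash
python3 - <<'E'
from h import *
o=ctrl.get_obs();print(o['ee_pos'],o['ft_force'],o['moment'],o['width'],T(o)[:3,:2].round(4).tolist())
d=grab('wrist','w6');grab('scene','s6')
E
```

```text
[ 556.85676356 -203.66809886  184.96090348] [-0.48116602 -0.31971543 -2.87304526] [0.04057212 0.06029952 0.02895018] 21.97766111258427 [[0.9971, -0.0759], [-0.0759, -0.9971], [0.0012, 0.0005]]
```

View pics/w6.png

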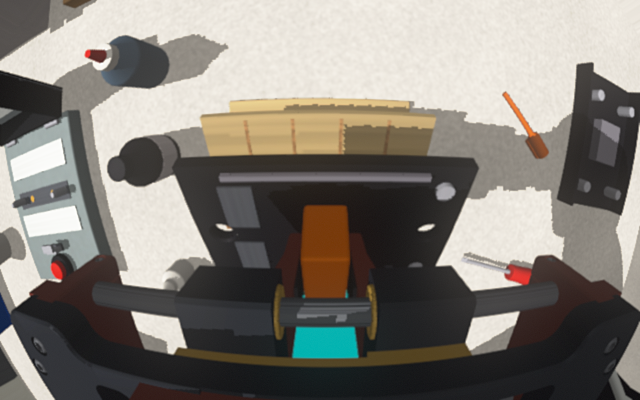

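View pics/s6.png

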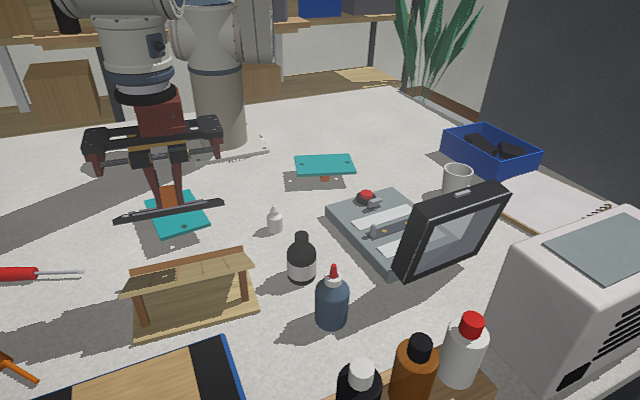

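```bash
python3 - <<'E'
from h import *
t=load('top0')
for p in((520,295),(488,274),(552,316),(580,262),(461,300),(606,305),(510,232)):print(p,onz(t,*p,0).round(0))
X=onz(t,520,295,0);o=ctrl.get_obs();M=T(o);print(M[:3,:3].T@(np.array([X[0],X[1],100])-M[:3,3]))
E
```

```text
(520, 295) [ 303. -401.    0.]
(488, 274) [ 352. -327.    0.]
(552, 316) [ 255. -475.    0.]
(580, 262) [ 381. -542.    0.]
(461, 300) [ 291. -263.    0.]
(606, 305) [ 281. -601.    0.]
(510, 232) [ 450. -379.    0.]
[-236.89625552  216.16345099   83.70266016]
```

Request:
move_arm(
  increments=[255, -237, 216, 0, 0, 255, -237, 216, 0, 0, 255, -237, 216, 0, 0, 255, -237, 216, 0, 0, 255, -237, 216, 0, 0, 255, -237, 216, 0, 0, 255, -237, 216, 60, 0, 255, -237, 216, 110, 0, 255, -237, 216, 138, 0, 255, -237, 216, 138, 0, 255, -237, 216, 138, 0],
)

```text
t: 9.78
ee_pos: [303.7, -400.7, 46.1]
orientation: [-3.139, 0.118, 0.002]
ft_force: [-0.3, 0.5, -2.2]
width: 21.8
```

```bash
python3 - <<'E'
from h import *
o=ctrl.get_obs();print(o['ee_pos'],o['ft_force'],o['moment'],o['width'],T(o)[:3,:2].round(4).tolist())
d=grab('wrist','w7');grab('scene','s7')
E
```

```text
[ 303.65094708 -400.70350944   46.12967628] [-0.31400586  0.54943484 -2.21206396] [0.05552246 0.05371642 0.03531737] 21.801647134440806 [[0.9972, -0.0753], [-0.0753, -0.9972], [-0.0014, -0.0001]]
```

View pics/w7.png

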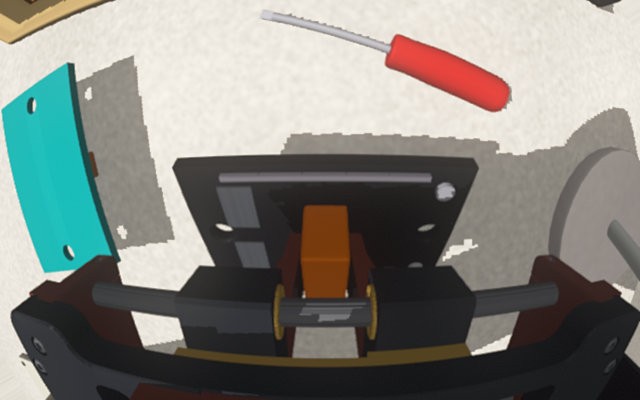

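View pics/s7.png

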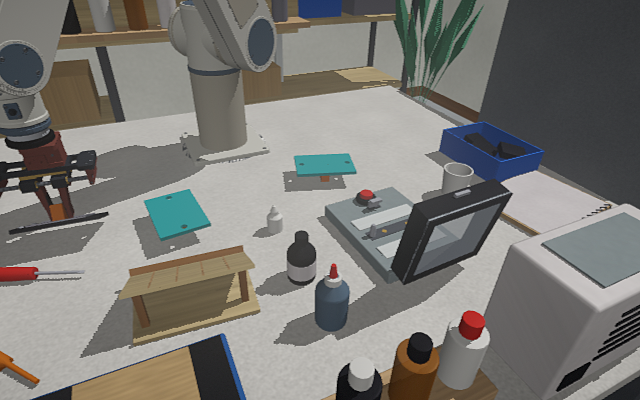

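Clear of everything. I'll press the cover's lower edge gently on the bare table so it turns level in the grip.

Request:
move_arm(
  increments=[255, 0, 0, 7, 0, 255, 0, 0, 10, 0, 255, 0, 0, 12, 0, 255, 0, 0, 14, 0, 255, 0, 0, 16, 0],
)

```text
t: 10.5
ee_pos: [304.3, -401.6, 31.5]
orientation: [3.138, -0.12, 0.001]
ft_force: [4.2, 6.0, 17.6]
width: 21.9
```

Request:
move_arm(
  increments=[255, 0, 0, 2, 0, 255, 0, 0, 4, 0, 255, 0, 0, 5, 0],
)

```text
t: 10.88
ee_pos: [306.3, -401.8, 28.3]
orientation: [3.137, -0.121, 0.005]
ft_force: [10.3, 9.3, 20.4]
width: 22.2
```

```bash
python3 - <<'E'
from h import *
o=ctrl.get_obs();print(o['ee_pos'],o['ft_force'],o['moment'],o['width'],T(o)[:3,:2].round(4).tolist())
d=grab('wrist','w8')
E
```

```text
[ 306.25882782 -401.83554874   28.2676593 ] [10.30688293  9.33005376 20.37463534] [ 2.00378009 -1.14646892 -0.07476895] 22.216004976978503 [[0.997, -0.0771], [-0.0771, -0.997], [0.0035, 0.0023]]
```

View pics/w8.png

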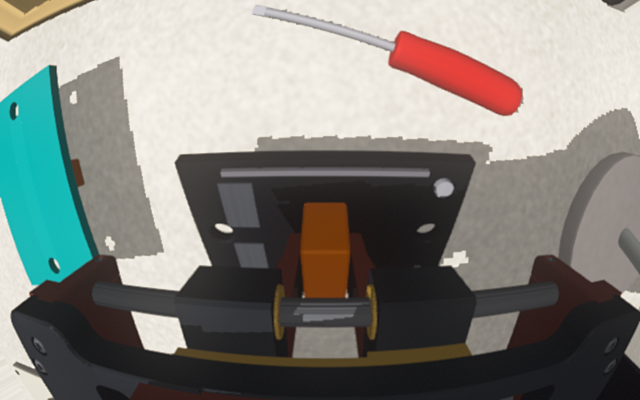

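Pressing straight down nearly jams: friction at the low edge opposes the turn. I'll ease off, back away 45 mm in -x, then drag in +x while lowering, so that friction helps.

Request:
move_arm(
  increments=[255, 0, 0, -10, 0, 255, -25, 0, -12, 0, 255, -45, 0, -12, 0, 255, -45, 0, -10, 0, 255, -40, 0, -4, 0, 255, -33, 0, -1, 0, 255, -27, 0, 1, 0, 255, -22, 0, 3, 0],
)

```text
t: 11.92
ee_pos: [284.5, -399.7, 25.1]
orientation: [3.138, -0.119, 0.003]
ft_force: [-5.1, -0.4, 6.5]
width: 21.7
```

```bash
python3 - <<'E'
from h import *
o=ctrl.get_obs();print(o['ee_pos'],o['ft_force'],o['moment'],o['width'],T(o)[:3,:2].round(4).tolist())
d=grab('wrist','w9')
E
```

```text
[ 284.53304778 -399.74440307   25.06182023] [-5.07708642 -0.42952467  6.54724108] [0.20280457 1.45149124 0.02083446] 21.70031158431423 [[0.9971, -0.0756], [-0.0756, -0.9971], [0.0019, 0.0014]]
```

View pics/w9.png

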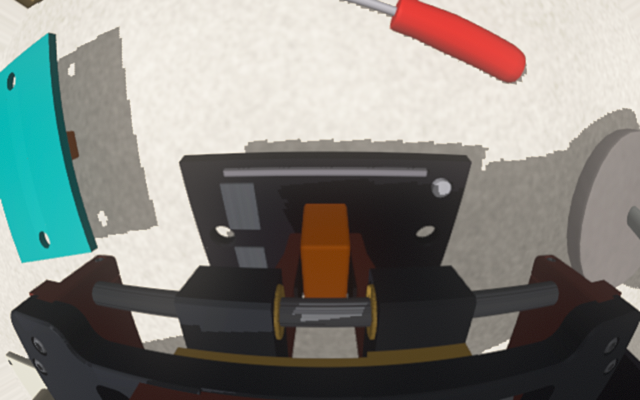

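The drag works, at only 6.5 N. Continuing.

Request:
move_arm(
  increments=[255, 5, 0, 2, 0, 255, 10, 0, 4, 0, 255, 15, 0, 6, 0, 255, 20, 0, 8, 0, 255, 24, 0, 9, 0, 255, 27, 0, 10, 0],
)

```text
t: 12.72
ee_pos: [312.2, -401.7, 14.9]
orientation: [3.138, -0.118, 0.003]
ft_force: [-4.2, 0.9, 5.1]
width: 21.8
```

```bash
python3 - <<'E'
from h import *
o=ctrl.get_obs();print(o['ee_pos'],o['ft_force'],o['moment'],o['width'],T(o)[:3,:2].round(4).tolist())
d=grab('wrist','w10')
E
```

```text
[ 312.1882572  -401.66040103   14.91399129] [-4.15298431  0.92301332  5.0508897 ] [0.24010827 1.12939607 0.08144131] 21.789636194084807 [[0.9972, -0.0753], [-0.0753, -0.9972], [0.0018, 0.0011]]
```

View pics/w10.png

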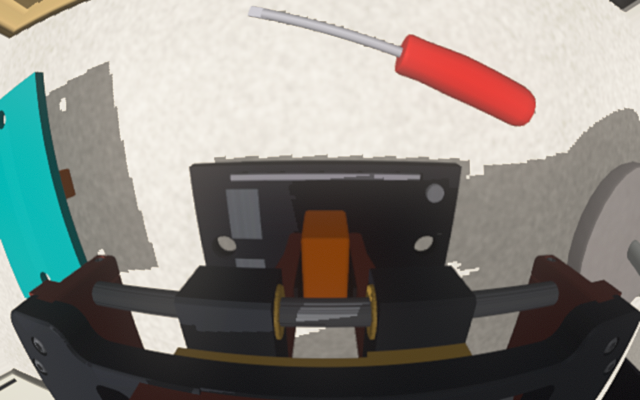

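Request:
move_arm(
  increments=[255, 4, 0, 2, 0, 255, 7, 0, 3, 0, 255, 10, 0, 4, 0, 255, 10, 0, 4, 0],
)

```text
t: 13.28
ee_pos: [322.8, -402.6, 10.8]
orientation: [3.138, -0.119, 0.004]
ft_force: [-1.6, 0.5, 3.3]
width: 21.8
```

```bash
python3 - <<'E'
from h import *
o=ctrl.get_obs();print(o['ee_pos'],o['ft_force'],o['moment'],o['width'],T(o)[:3,:2].round(4).tolist())
d=grab('wrist','w11')
E
```

```text
[ 322.82733565 -402.56474653   10.78644788] [-1.6489125   0.49565585  3.27387978] [0.3799875  0.54969346 0.01931753] 21.828822435150823 [[0.9971, -0.0755], [-0.0755, -0.9971], [0.0026, 0.0013]]
```

View pics/w11.png

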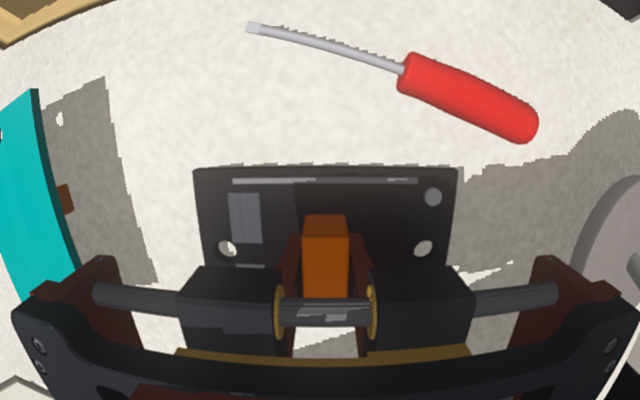

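Nearly flat. I'll let go, rise and measure the cover lying on the table.

Request:
move_arm(
  increments=[150, 0, 0, -1, 0, 110, 0, 0, -1, 0, 110, 0, 0, -1, 0, 110, 0, 0, -1, 0, 110, 0, 0, -50, 0, 110, -20, 0, -100, 0, 110, -50, 0, -130, 0, 110, -50, 0, -130, 0, 110, -50, 0, -130, 0],
)

```text
t: 14.45
ee_pos: [272.9, -398.6, 140.2]
orientation: [3.138, -0.119, 0.004]
ft_force: [0.2, -0.1, -0.5]
width: 50.3
```

```bash
python3 - <<'E'
from h import *
o=ctrl.get_obs();print(o['ee_pos'],o['ft_force'],o['width'],T(o)[:3,:2].round(4).tolist())
d=grab('wrist','w12')
a=cv2.imread('pics/w12.png');cv2.imwrite('pics/w12c.png',cv2.resize(a[100:270,200:450],None,fx=3.2,fy=3.2,interpolation=cv2.INTER_CUBIC))
E
```

```text
[ 272.91697588 -398.58894605  140.15928452] [ 0.18785337 -0.11666437 -0.5248753 ] 50.27282299062031 [[0.9971, -0.076], [-0.076, -0.9971], [0.0029, 0.0014]]
```

View pics/w12.png

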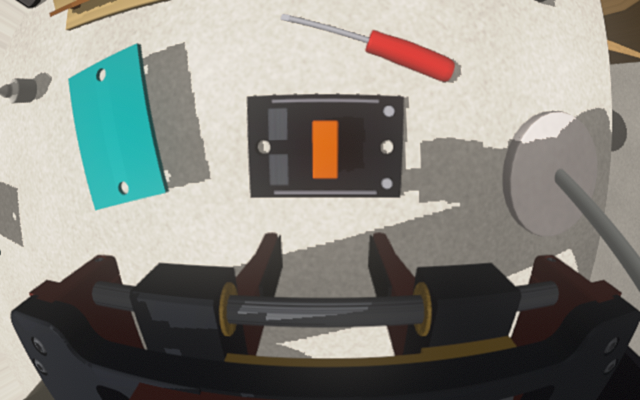

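View pics/w12c.png

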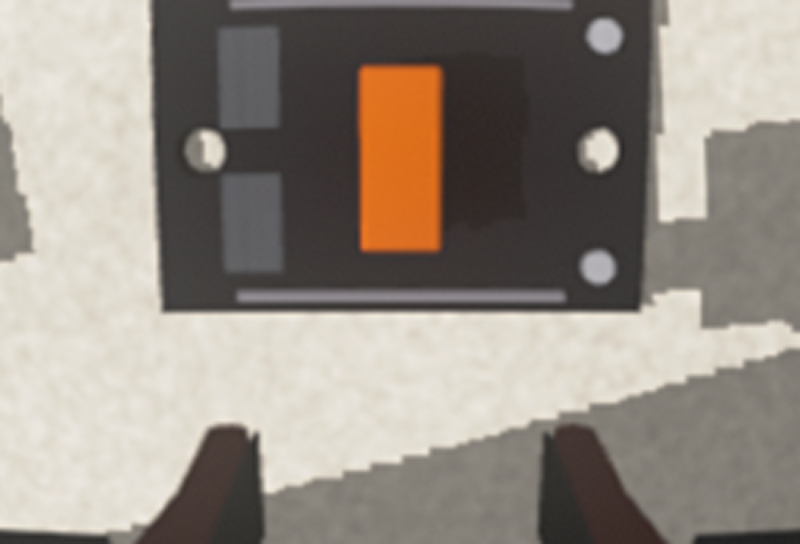

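```bash
python3 - <<'E'
from h import *
d=load('w12');f=lambda u,v:((u+.5)/3.2-.5+200,(v+.5)/3.2-.5+100)
A=onz(d,*f(205,150),8);B=onz(d,*f(598.5,150),8);C=(A+B)/2
print(A,B,np.linalg.norm(A-B),C,np.degrees(np.arctan2(B[0]-A[0],A[1]-B[1])))
for p in((358,65),(443,65),(358,251),(442,251)):print(onz(d,*f(*p),42).round(1))
for p in((163,311),(642,311)):print(onz(d,*f(*p),8).round(1))
o=ctrl.get_obs();M=T(o);print(M[:3,:3].T@(np.array([C[0],C[1],14])-M[:3,3]))
E
```

```text
[ 327.21573841 -343.11112529    8.        ] [ 318.0984862  -460.78223285    8.        ] 118.02378506489578 [ 322.65711231 -401.94667907    8.        ] -4.4304715232437735
[ 348.  -392.4   42. ]
[ 346.3 -414.4   42. ]
[ 298.8 -388.2   42. ]
[ 297.  -410.6   42. ]
[ 278.8 -323.9    8. ]
[ 267.2 -472.9    8. ]
[ 49.59249066  -0.19151753 125.80899124]
```

The crop shows the cover flat on the table, rib at (400,158) and both holes clear. Now I'll grip it again, level.

Request:
move_arm(
  increments=[110, 30, 0, 40, 0, 110, 49.6, 0, 80, 0, 110, 49.6, 0, 105, 0, 110, 49.6, 0, 120, 0, 110, 49.6, 0, 127, 0, 110, 49.6, 0, 127, 0, 180, 49.6, 0, 127, 0, 255, 49.6, 0, 127, 0, 255, 49.6, 0, 127, 0, 255, 49.6, 0, 127, 0, 255, 49.6, 0, 127, 0],
)

```text
t: 15.88
ee_pos: [322.9, -402.5, 13.4]
orientation: [3.138, -0.119, 0.004]
ft_force: [-1.3, 1.6, 5.7]
width: 21.5
```

```bash
python3 - <<'E'
from h import *
o=ctrl.get_obs();print(o['ee_pos'],o['ft_force'],o['moment'],o['width'],T(o)[:3,:2].round(4).tolist())
E
```

```text
[ 322.87143489 -402.51420669   13.36434566] [-1.29063448  1.5619083   5.65800542] [ 0.12734265  0.17598263 -0.07887465] 21.4929004652823 [[0.9971, -0.0757], [-0.0757, -0.9971], [0.0028, 0.0011]]
```

Request:
move_arm(
  increments=[255, 0, 0, -20, 0, 255, 0, 0, -70, 0, 255, 0, 0, -120, 0, 255, 40, -120, -170, 0, 255, 80, -240, -170, -3, 255, 120, -360, -170, -7.4, 255, 217, -640, -170, -7.4, 255, 217, -640, -170, -7.4, 255, 217, -640, -170, -7.4, 255, 217, -640, -170, -7.4, 255, 217, -640, -170, -7.4, 255, 217, -640, -170, -7.4],
)

```text
t: 17.38
ee_pos: [540.6, 112.5, 179.6]
orientation: [3.139, 0.085, 0.003]
ft_force: [0.5, 0.6, -2.3]
width: 21.7
```

```bash
python3 - <<'E'
from h import *
o=ctrl.get_obs();print(o['ee_pos'],o['ft_force'],o['moment'],o['width'],T(o)[:3,:2].round(4).tolist())
M=T(o);print(M[:3,:3].T@(np.array([587.6,219,183])-M[:3,3]))
E
```

```text
[540.55764913 112.53156361 179.59562216] [ 0.52020654  0.58929854 -2.30831316] [-0.05582575 -0.10098844 -0.03064957] 21.681999385184373 [[0.9985, 0.0538], [0.0538, -0.9985], [0.0019, 0.0017]]
[  52.71038755 -103.77663069   -3.48230927]
```

Request:
move_arm(
  increments=[255, 26, -52, 0, 0, 255, 52.7, -103.8, 0, 0, 255, 52.7, -103.8, 20, 0, 255, 52.7, -103.8, 60, 0, 255, 52.7, -103.8, 75, 0, 255, 52.7, -103.8, 75, 0, 255, 52.7, -103.8, 75, 0],
)

```text
t: 18.25
ee_pos: [588.5, 218.7, 105.7]
orientation: [3.139, 0.083, 0.005]
ft_force: [0.4, -0.6, -2.7]
width: 21.9
```

```bash
python3 - <<'E'
from h import *
o=ctrl.get_obs();print(o['ee_pos'],o['ft_force'],o['moment'],o['width'],T(o)[:3,:2].round(4).tolist())
M=T(o);print(M[:3,:3].T@(np.array([587.6,219,80])-M[:3,3]))
grab('wrist','w13');grab('scene','s13')
a=cv2.imread('pics/s13.png');cv2.imwrite('pics/s13c.png',cv2.resize(a[150:290,310:510],None,fx=4,fy=4,interpolation=cv2.INTER_CUBIC))
E
```

```text
[588.5387687  218.66142223 105.65564759] [ 0.3534706  -0.59845683 -2.74181061] [ 0.03717725 -0.03042531 -0.00278747] 21.926188234619804 [[0.9986, 0.0531], [0.0531, -0.9986], [0.0034, 0.0012]]
[-1.0069767  -0.41972479 25.65186161]
```

View pics/w13.png

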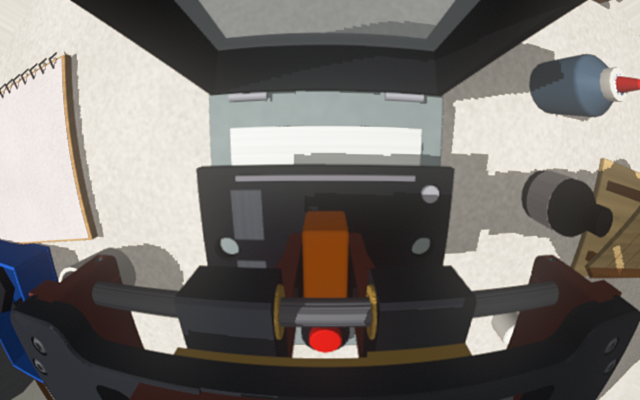

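View pics/s13c.png

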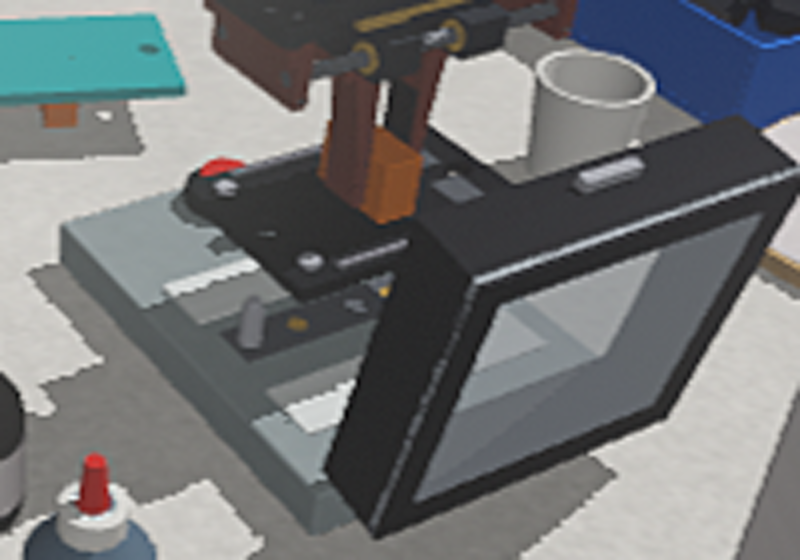

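The cover is level above the pins. In the scene crop the near pin, at (252,320), is below the near hole. I'll make a fine correction and descend slowly.

Request:
move_arm(
  increments=[255, -0.7, -0.4, 12, 0, 255, -0.7, -0.4, 24, 0, 255, -0.7, -0.4, 31, 0, 255, -0.7, -0.4, 33, 0, 255, -0.7, -0.4, 33, 0, 255, -0.7, -0.4, 33, 0],
)

```text
t: 19.1
ee_pos: [588.4, 219.3, 73.3]
orientation: [3.14, 0.084, 0.007]
ft_force: [-0.3, -0.5, -3.2]
width: 21.6
```

```bash
python3 - <<'E'
from h import *
o=ctrl.get_obs();print(o['ee_pos'],o['ft_force'],o['moment'],o['width'],T(o)[:3,:2].round(4).tolist())
grab('wrist','w14')
a=cv2.imread('pics/w14.png');cv2.imwrite('pics/w14c.png',cv2.resize(a[200:280,180:480],None,fx=2.6,fy=2.6,interpolation=cv2.INTER_CUBIC))
E
```

```text
[588.39649929 219.34136736  73.28472526] [-0.25515605 -0.45581623 -3.17150241] [-0.03947708  0.05698619 -0.01766243] 21.5953140434528 [[0.9986, 0.0534], [0.0534, -0.9986], [0.0047, 0.0009]]
```

View pics/w14c.png

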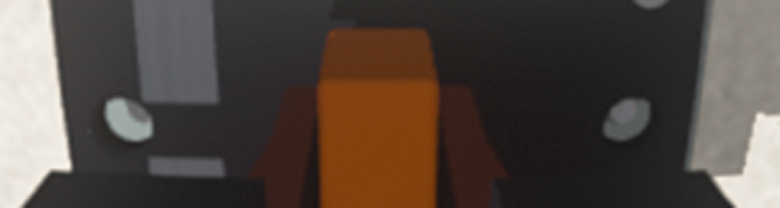

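```bash
python3 - <<'E'
from h import *
d=load('w14');g=lambda p:((p-np.array([180,200])+.5)*2.6-.5).round(1)
o=ctrl.get_obs();M=T(o)
for P in((584.5,278.65,56),(590.8,159.4,56)):print('pin',g(proj(d,np.array(P))))
for y in(-60,60):
  for z in (-13.4+8,-13.4): print('hole',z,g(proj(d,(M@[-.25,y,-z if 0 else -(z),1])[:3])))
a=cv2.imread('pics/w14.png')
L=cv2.resize(a[230:262,210:250],None,fx=10,fy=10,interpolation=cv2.INTER_CUBIC);Rr=cv2.resize(a[230:262,402:442],None,fx=10,fy=10,interpolation=cv2.INTER_CUBIC)
cv2.imwrite('pics/w14d.png',np.clip(np.hstack([L,Rr]).astype(float)*1.3,0,255).astype(np.uint8))
E
```

```text
pin [141.2 109.8]
pin [622.8 109. ]
hole -5.4 [125.3 126.9]
hole -13.4 [134.5 113.7]
hole -5.4 [637.3 125.9]
hole -13.4 [627.7 112.8]
```

View pics/w14d.png

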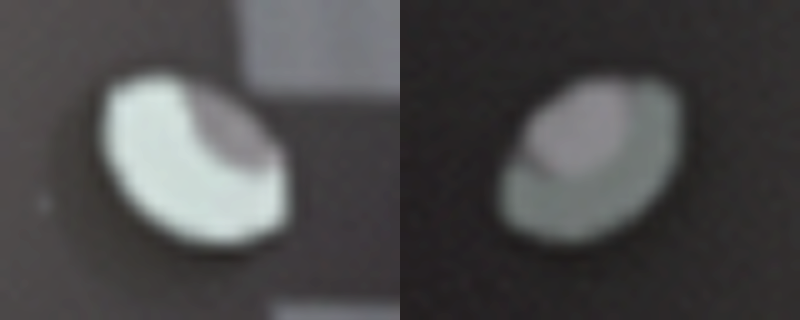

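Both pin tips show through the holes, at (240,130) partly hidden and (580,125). They match the prediction to about 0.6 mm in x. I'll correct and lower gently.

Request:
move_arm(
  increments=[255, -0.6, 0.3, 2, 0, 255, -0.6, 0.3, 4, 0, 255, -0.6, 0.3, 6, 0, 255, -0.6, 0.3, 8, 0, 255, -0.6, 0.3, 8, 0],
)

```text
t: 19.77
ee_pos: [587.7, 219.0, 65.1]
orientation: [3.14, 0.084, 0.007]
ft_force: [0.2, -0.6, -1.9]
width: 22.1
```

```bash
python3 - <<'E'
from h import *
o=ctrl.get_obs();print(o['ee_pos'],o['ft_force'],o['moment'],o['width'],T(o)[:3,:2].round(4).tolist())
d=grab('wrist','w15')
a=cv2.imread('pics/w15.png')
L=cv2.resize(a[230:262,210:250],None,fx=10,fy=10,interpolation=cv2.INTER_CUBIC);Rr=cv2.resize(a[230:262,402:442],None,fx=10,fy=10,interpolation=cv2.INTER_CUBIC)
cv2.imwrite('pics/w15d.png',np.clip(np.hstack([L,Rr]).astype(float)*1.3,0,255).astype(np.uint8))
E
```

```text
[587.68679239 218.9556686   65.08790572] [ 0.1657338  -0.62562541 -1.88552452] [0.0020016  0.07199274 0.00224197] 22.05966518892119 [[0.9986, 0.0534], [0.0534, -0.9986], [0.0044, 0.001]]
```

View pics/w15d.png

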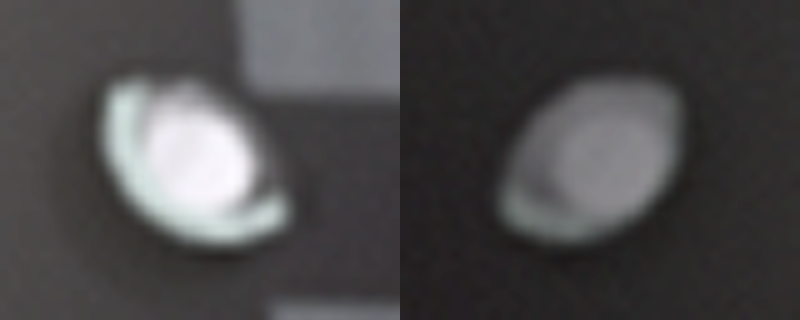

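The tips are inside both holes, at (205,160) and (608,160), with no contact force. I'll nudge 0.5 mm in tool +y and continue.

Request:
move_arm(
  increments=[255, 0, 0.5, 0, 0, 255, 0, 0.5, 2, 0, 255, 0, 0.5, 4, 0, 255, 0, 0.5, 6, 0, 255, 0, 0.5, 8, 0, 255, 0, 0.5, 8, 0],
)

```text
t: 20.58
ee_pos: [587.7, 218.4, 56.9]
orientation: [3.14, 0.084, 0.007]
ft_force: [-1.1, 0.1, -2.3]
width: 21.5
```

```bash
python3 - <<'E'
from h import *
o=ctrl.get_obs();print(o['ee_pos'],o['ft_force'],o['moment'],o['width'],T(o)[:3,:2].round(4).tolist())
d=grab('wrist','w16')
a=cv2.imread('pics/w16.png')
L=cv2.resize(a[230:262,210:250],None,fx=10,fy=10,interpolation=cv2.INTER_CUBIC);Rr=cv2.resize(a[230:262,402:442],None,fx=10,fy=10,interpolation=cv2.INTER_CUBIC)
cv2.imwrite('pics/w16d.png',np.clip(np.hstack([L,Rr]).astype(float)*1.3,0,255).astype(np.uint8))
E
```

```text
[587.69966506 218.43187133  56.94077844] [-1.07421654  0.09909009 -2.25046369] [-0.01727013  0.05826483 -0.05679535] 21.528290068000334 [[0.9986, 0.0534], [0.0534, -0.9986], [0.0042, 0.001]]
```

View pics/w16d.png

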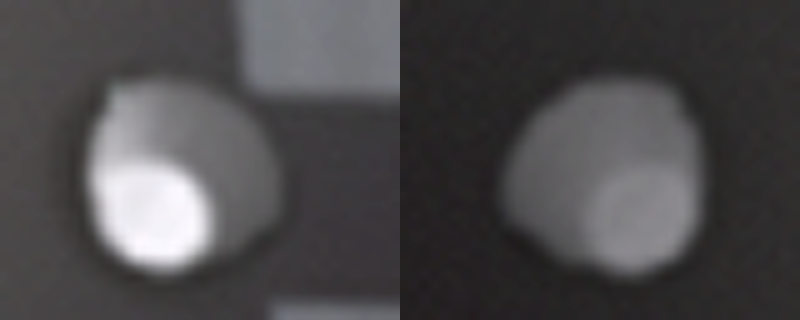

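No contact force, and the straight part of the pins is in the holes. Continuing down.

Request:
move_arm(
  increments=[255, 0, 0, 2, 0, 255, 0, 0, 4, 0, 255, 0, 0, 6, 0, 255, 0, 0, 8, 0, 255, 0, 0, 10, 0, 255, 0, 0, 11, 0, 255, 0, 0, 11, 0],
)

```text
t: 21.5
ee_pos: [587.8, 218.5, 46.0]
orientation: [3.14, 0.084, 0.007]
ft_force: [0.0, -0.8, -3.6]
width: 21.7
```

Request:
move_arm(
  increments=[255, 0, 0, 1, 0, 255, 0, 0, 2, 0, 255, 0, 0, 2.5, 0, 255, 0, 0, 2.5, 0],
)

```text
t: 22.0
ee_pos: [587.8, 218.4, 43.5]
orientation: [3.14, 0.084, 0.007]
ft_force: [1.0, 0.3, -2.3]
width: 21.7
```

```bash
python3 - <<'E'
from h import *
o=ctrl.get_obs();print(o['ee_pos'],o['ft_force'],o['moment'],o['width'])
E
```

```text
[587.79325981 218.42137528  43.48587796] [ 1.01905493  0.30041035 -2.32966741] [ 0.03385114  0.02225577 -0.0004533 ] 21.69814607295684
```

Request:
move_arm(
  increments=[255, 0, 0, 0.5, 0, 255, 0, 0, 1, 0, 255, 0, 0, 1, 0],
)

```text
t: 22.38
ee_pos: [587.9, 218.5, 43.4]
orientation: [3.14, 0.084, 0.007]
ft_force: [-2.5, -1.0, 6.5]
width: 21.7
```

```bash
python3 - <<'E'
from h import *
o=ctrl.get_obs();print(o['ee_pos'],o['ft_force'],o['moment'],o['width'])
E
```

```text
[587.85754139 218.47543897  43.39132265] [-2.47221537 -1.01587818  6.47292155] [-0.187118    0.5921894   0.06337288] 21.746599768020083
```

The bed takes the weight at exactly the expected height (underside at 30 mm). I'll unload, then open part way only.

Request:
move_arm(
  increments=[255, 0, 0, -0.5, 0, 180, 0, 0, -0.5, 0, 145, 0, 0, -0.5, 0, 145, 0, 0, -0.5, 0, 145, 0, 0, -0.5, 0],
)

```text
t: 23.0
ee_pos: [587.9, 218.5, 43.8]
orientation: [3.14, 0.084, 0.007]
ft_force: [-0.1, 0.2, 0.1]
width: 37.7
```

Request:
move_arm(
  increments=[145, 0, 0, -10, 0, 145, 0, 0, -40, 0, 145, 0, 0, -80, 0, 145, -30, 0, -120, 0, 145, -80, 0, -150, 0, 145, -80, 0, -150, 0, 145, -80, 0, -150, 0],
)

```text
t: 23.88
ee_pos: [508.0, 214.5, 194.1]
orientation: [3.14, 0.084, 0.009]
ft_force: [0.1, -0.2, -0.5]
width: 37.8
```

```bash
python3 - <<'E'
from h import *
o=ctrl.get_obs();print(o['ee_pos'],o['ft_force'],o['width'])
d=grab('wrist','w17');grab('scene','s17')
a=cv2.imread('pics/s17.png');cv2.imwrite('pics/s17c.png',cv2.resize(a[150:290,310:510],None,fx=4,fy=4,interpolation=cv2.INTER_CUBIC))
E
```

```text
[508.02150869 214.53196964 194.12302333] [ 0.14016395 -0.24226237 -0.47806827] 37.7902757611051
```

View pics/w17.png

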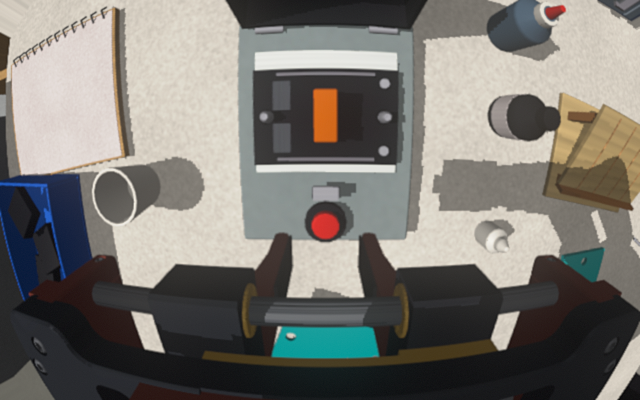

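View pics/s17c.png

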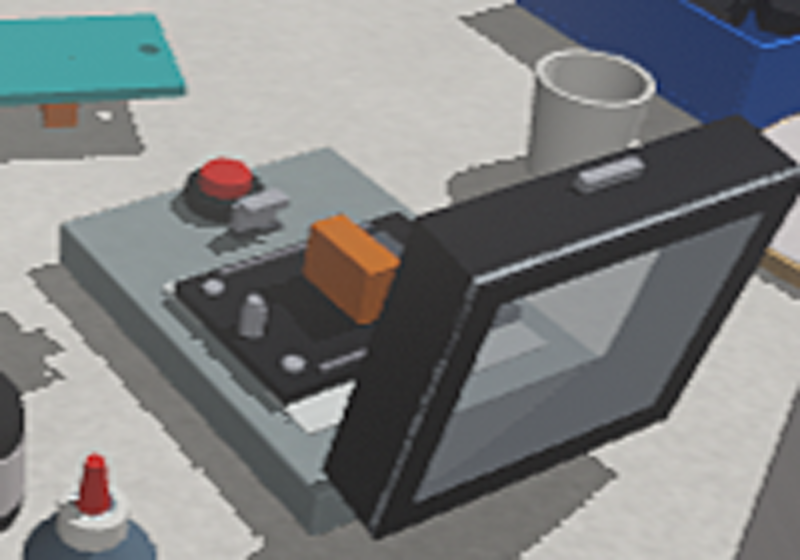

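View pics/s17.png

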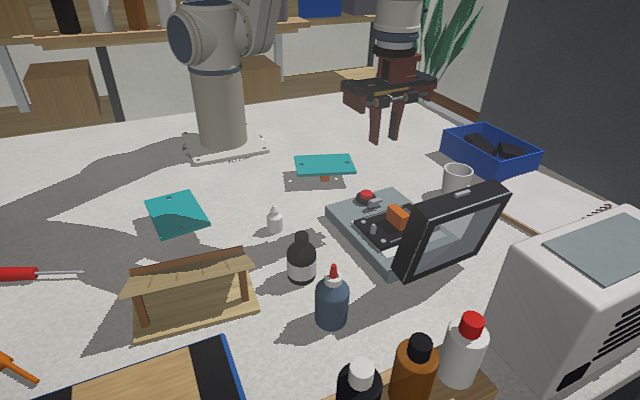

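The pictures show the cover flat on the bed with both pins standing out of it, at wrist (264,117) and (385,117). The lid is open, the bottles and cup are in place, and the gripper is clear. Handing in.

```bash
python3 -c "
from workcell import ctrl
print(ctrl.close_job())"
```

```text
the job is handed in; nothing more can be done
None
```

The job is done and handed in at about 24 s: the cover lies flush on the jig's bed over both pins, released, with the lid open.

- **Button:** One press of the red button sprang the lid open.
- **Cover off the rack:** The tool can only point straight down, so the cover came off the rack still tilted 30°. I set it down on bare table to level it and gripped it again by the rib.
- **Levelling hitch:** My first try at levelling it, pressing straight down on its lower edge, nearly jammed at about 20 N. I backed off and dragged it sideways while lowering, which needed only about 7 N.
- **Pins:** I found them with the wrist camera, about 6 mm toward the button from the bed's middle. I corrected the position by sight through the holes before lowering.
- **Seating:** The readings on the way down showed no contact on the pins. The bed took the load (about 9 N) with the underside at about 30 mm.
- **Release:** I unloaded the grip and opened the fingers only to 38 mm.

In the last pictures both pins stand out of the cover, and the bottles, cup and turquoise look-alikes look unmoved. The gripper is well above the jig and touching nothing. No check failed at the end.

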